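# Knock the bamboo bin's loose peg home

### The arm

A 6-joint arm with a two-finger parallel gripper is mounted at the origin on the work surface. World frame = base frame: x ahead of the robot, y to its left, z up, the work surface at z = 0. Lengths are in mm, angles in rad, forces in N, time in s.
With the tool pointing down it reaches from about 325 to 775 mm from the base axis. Payload 5.5 kg.
Tool frame: the origin (TCP) lies midway between the tips of the shut fingers; the grasp point (between the pads) lies 19 mm behind it (tcp_to_grasp is the distance from the TCP to the grasp point, in mm); z points along the fingers, x is the direction in which the jaws open and shut, and the axes are right-handed (so a half turn about z gives the same grasp; the last joint's range is limited). The gripper opens to 88 mm and grips with 3 to 60 N. Pads are 20 mm wide; open, the fingers measure 115 mm over their backs; the gripper's body (75 mm by 178 mm) begins 61 mm behind the grasp point.
Start: joints at [1.109, 0.091, 1.231, -0, 1.82, -0.057], TCP at [236.307, 551.521, 222.631] pointing down, gripper open.
Joint ranges: [-2.87, 2.87], [-0.86, 2.18], [0.17, 2.46], [-1.51, 4.65], [0.06, 2.69], [-2.65, 2.65]. Speed limits (rad/s): [2.57, 2.57, 3.01, 3.14, 3.14, 3.14].

### API

Orientations are given as a rotation vector (axis times angle).
In Python, from bench import * gives the robot as it stands. The module is installed in compiled form; this text tells all that it offers.
- The arm moves only by the tool move_arm, never from a script. Its argument "steps" is a list of rows, each a list of 7 numbers: the shift along the tool's x, y, z in m, then the turn, a rotation vector about the tool's x, y, z in rad, then the opening, from 0 (shut) to 1 (fully open). In form: [[dx, dy, dz, rx, ry, rz, jaw], ...]. A call has 1 to 12 rows; each row is the pose to reach, as a shift and turn from the pose measured when the call began, along the tool's axes at that moment; what a row does not reach only later rows make up. A row lasts 1/10 s, in which the tool goes at most 50 mm and 8.59 degrees, less where a joint would pass 70% of its speed; a pose out of reach is approached as far as the arm can. A call with a gripper value outside its range is refused whole. The fingers move at their own pace and stop on an object; "newtons" is the grip in N (left out, the last holds). Time passes only in rows, so rows that repeat a pose let the fingers close. It gives the time, the measured TCP pose, the force and the opening at its end, in the units of the state.
- get_obs(): the state, without advancing time (a new reading comes with each control period).
- get_image(name): name is "side" or "top"; returns the picture (420x560x3 uint8, blue, green, red); there is no depth.
- calibration(name): a dict with "fx", "fy", "cx", "cy" (pixels), "k1" (the pictures are not rectified: a ray, as slopes to the right and down, at radius r is drawn at 1 + k1 r^2 times it, then the intrinsics apply), "rvec" (rotation vector, rad) and "tvec" (3), from world to camera coordinates, as OpenCV has them. Camera axes: x right, y down, z forward; pixel columns grow to the right and rows downward; lengths in mm; the calibration is good to about 2 mm. A picture is of the moment at which its call begins. calibration takes no time and is no camera call.
- job_done(): hands the job in, once; it reports no verdict.
The state is a dict: "time_s": time; "q": joint angles; "qd": joint speeds; "joint_torque": joint torques, N m; "tcp_pos": TCP position; "tcp_rot": TCP orientation; "ft_force": force on the tool from outside, world axes, zero at the start; "ft_torque": the same for the moment, N m; "finger_gap": finger opening in mm.
Only numpy, scipy, OpenCV 4.12 (cv2) and the standard library are available. Lean on these libraries where they do the work, as an engineer would, in place of code of your own. Each camera call takes 0.05 s, during which the arm holds its last target. There are 200 camera calls.

### The job

The round-headed wooden peg on top of the bamboo tilt-out bin has worked up. Pick up the small wooden mallet, and with the face of its head knock that peg down until it is fully home, leaving the square-cut peg beside it standing as it is. Then stand the mallet back on the shelf board, on the face of its head as you found it, and let go.

Things in the scene. Friction and masses are not known exactly. Their poses are not given: they have to be found in the camera images.
- mallet: Wooden mallet, 260 g, standing on one face of its barrel head (diameter 56, 70 tall). Origin: centre of that lower, striking face; z up. Level handle along -x, 18 wide, 24 tall, centre line 40 above the face, free from 28 to 130 from the head's axis; balance point 7 from it. Grip firmly from above across the handle, fingers closing along y, 60 from the head's axis. A hand brush lies near.
- round_peg_top (a point): Centre of the flat top of the round-headed peg (disc head diameter 36, 8 thick) on a boss 50 x 50 x 12 on the bamboo bin. Moves with the peg; z up, y along the bin's width. When home the head sits on the boss, its top 140 above the shelf board. The bin is fixed, 150 deep, 240 wide, 120 high, slatted front leaning out 15 towards the robot.
- round_peg (a joint): How far the round-headed peg is driven down, m: 0 fully up (head's top 16 mm above home), 0.016 home; starts at 0 to 0.004. A springy tight fit: takes 4 N to start and about 6 N at the end, and stays where it is left.
- square_peg (a joint): How far the square-cut peg is driven down, m: starts at 0 and must stay up; 0.012 fully down. A headless 14 x 14 stick, its flat top 15 mm above a boss like the other (147 above the shelf board), its axis 130 mm from the round peg's along the bin's width, on either side. It yields as easily.
Mind the look-alikes: they are no part of the job. Leave any red or yellow look-alike of the mallet alone.

How it is judged (in metres and radians):
On the way, in this order (a step that is already met when the one before it is completed fails the run):
1. the mallet is held and lifted 40 mm while the round peg is still up (driven under 8 mm) (contact force between the fingers and mallet above 1 N and height (world z) of mallet above 0.04 m and value of joint round_peg below 0.008 m), for 0.2 s.
2. the round peg is driven at least 13 mm by the held mallet, its face centred within 30 mm of the peg's top (contact force between the fingers and mallet above 1 N and value of joint round_peg above 0.013 m and distance between mallet and round_peg_top below 0.03 m).
At the end, for the whole second after the job is handed in: The round peg is home (at least 13 of its 16 mm down), the square peg is still up (less than 4 mm down), and the mallet stands released and at rest on the shelf board on its striking face (within 10 degrees of upright, face less than 12 mm above the board) (value of joint round_peg above 0.013 m and value of joint square_peg below 0.004 m and height (world z) of mallet between -0.01 and 0.012 m and angle between mallet's own z axis and vertical below 0.17 rad and linear speed of mallet below 0.02 m/s); the robot touches nothing.
It fails at once if the square peg is driven 4 mm or more (value of joint square_peg above 0.004 m).
It also fails if it takes over 42 s, if anything falls off the work surface, if the arm or the gripper's body presses on something with over 40 N, if the wrist force passes 120 N, or if a joint passes its speed limit or range.

## Working session

There is one attempt and no reset: what is moved stays moved. The work goes in short steps, Python scripts to look and compute and a tool call to move; the robot and the scene stay as the last step left them, time stands still between calls to the robot, and variables do not carry over. Pictures are saved under pics/ and viewed, about 8 in all and at most 12, crops included, and the job is handed in when it is done.

Besides the shell and the picture viewer there is one more tool, called by a JSON object that holds its "fn" and its "kwargs". move_arm: Moves the arm, as the interface text tells. Its arguments: {"type":"object","properties":{"steps":{"type":"array"},"newtons":{"type":"number"}},"required":["steps"]}

```bash
mkdir -p pics
cat > h.py <<'E'
from bench import *
import numpy as np, cv2
def ray(name,u,v):
    c=calibration(name);x=(u-c["cx"])/c["fx"];y=(v-c["cy"])/c["fy"]
    rd=np.hypot(x,y);r=rd
    for _ in range(30): r=rd/(1+c["k1"]*r*r)
    s=r/rd if rd>0 else 1
    R=cv2.Rodrigues(np.array(c["rvec"],float))[0];t=np.array(c["tvec"],float).ravel()
    return -R.T@t, R.T@np.array([x*s,y*s,1.])
def onz(name,u,v,z):
    o,d=ray(name,u,v); return o+d*(z-o[2])/d[2]
def tri(a,b):
    (o1,d1),(o2,d2)=ray("top",*a),ray("side",*b)
    s=np.linalg.lstsq(np.c_[d1,-d2],o2-o1,rcond=None)[0]
    p,q=o1+s[0]*d1,o2+s[1]*d2; return (p+q)/2,np.linalg.norm(p-q)
def proj(name,P):
    c=calibration(name);R=cv2.Rodrigues(np.array(c["rvec"],float))[0]
    p=R@np.array(P,float)+np.array(c["tvec"],float).ravel();x,y=p[:2]/p[2];k=1+c["k1"]*(x*x+y*y)
    return np.array([c["fx"]*x*k+c["cx"],c["fy"]*y*k+c["cy"]])
E
python3 - <<'E'
from h import *
for n in("top","side"):
    im=get_image(n);cv2.imwrite(f"pics/{n}0.png",im)
    print(n,-cv2.Rodrigues(np.array(calibration(n)["rvec"],float))[0].T@np.array(calibration(n)["tvec"],float).ravel())
a,b=[cv2.imread(f"pics/{n}0.png") for n in("top","side")]
print(get_obs())
E
```

```text
top [ 192.31092791  -56.32413063 1357.39163571]
side [  49.30590349 -869.90113734 1184.3426273 ]
{'time_s': 0.1, 'q': array([ 1.10932317e+00,  9.17966946e-02,  1.23178027e+00,  2.20356562e-05,
        1.81978831e+00, -5.66849823e-02]), 'qd': array([ 7.05215623e-05, -2.53317122e-03, -8.69469643e-04,  1.13488627e-03,
       -8.13620031e-04, -4.84142722e-04]), 'joint_torque': array([ 1.73314620e-03, -4.47860062e+01, -4.07566917e+01,  6.99438807e-02,
        2.84476677e-02, -8.73901877e-05]), 'tcp_pos': array([236.16190073, 551.27795714, 221.60372781]), 'tcp_rot': array([ 2.62190762e+00,  1.72908088e+00, -2.42377511e-03]), 'ft_force': array([-0.8547047 ,  0.32782726, -0.01392854]), 'ft_torque': array([-0.02884599,  0.00930042,  0.04817007]), 'finger_gap': 87.93764797977202}
```

View pics/top0.png

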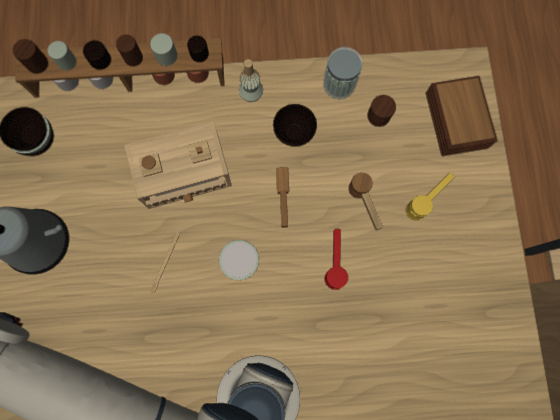

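View pics/side0.png

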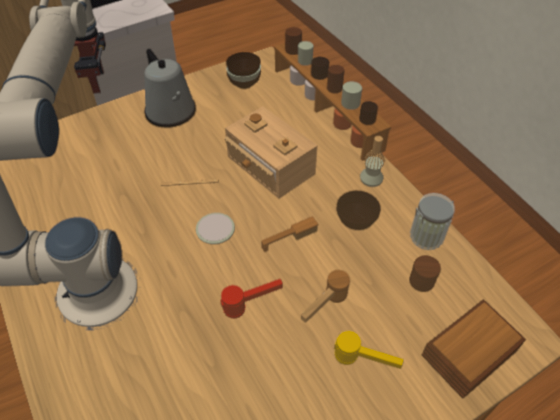

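Top view: the wooden mallet has its round head at (362,184) and its handle end at (380,228). The brush at (283,195) has a flat rectangular head. The red (337,277) and yellow (422,206) mallets are decoys. So the wooden one at (362,184) fits: a round barrel head with a level handle. On the bin, the round peg is at (149,162) and the square peg at (199,150). I'll confirm with an enlarged crop.

Run:
```python
from h import *
a,b=[cv2.imread(f"pics/{n}0.png") for n in("top","side")]
def crop(im,x,y,w,h): return cv2.resize(im[y:y+h,x:x+w],(400,300),interpolation=cv2.INTER_CUBIC)
m=np.vstack([np.hstack([crop(a,330,165,80,60+0),crop(b,290,262,80,60)]),np.hstack([crop(a,125,125,104,78),crop(b,222,102,104,78)])])
cv2.imwrite("pics/c1.png",m)
# mallet head/handle estimates
h=onz("top",362,183,70);e=onz("top",380,228,52);print("head",h,"end",e,"dist",np.linalg.norm((h-e)[:2]))
print(tri((362,183),(339,280)))
print("round",onz("top",149,162,154),tri((149,162),(256,118)))
print("sq",onz("top",199,150,147),tri((199,150),(285,141)))
```

```text
head [ 533.382433   -317.00272712   70.        ] end [ 411.37874705 -354.92798051   52.        ] dist 127.76237408137519
(array([ 534.84612206, -317.92423808,   66.02388653]), np.float64(0.8152108932124024))
round [603.70180636 228.85869142 154.        ] (array([604.50056165, 229.80540709, 150.30450113]), np.float64(0.9026220444843351))
sq [629.10630976 103.33455066 147.        ] (array([628.84380067, 103.3461535 , 147.18150509]), np.float64(0.38070187546570455))
```

View pics/c1.png

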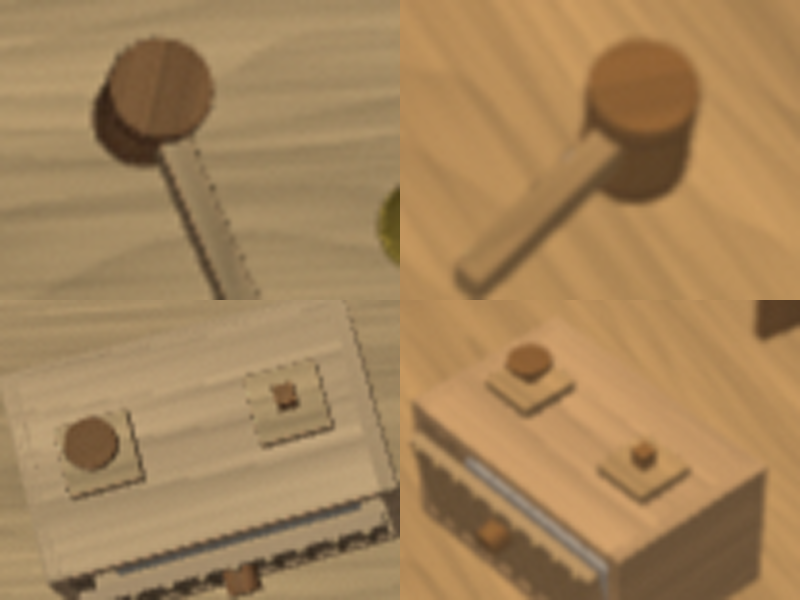

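The crop confirms it: the plain round-headed mallet is upright with a level handle, and the disc-headed peg is left of the small square one. Next I'll refine the yaw and work out the first move.

```bash
cat >> h.py <<'E'
from scipy.spatial.transform import Rotation as Ro
def rel(xyz,ang):
    "tool-frame shift (m) and rotvec to TCP xyz (mm), tool down, tool x at world angle ang"
    o=get_obs();R=Ro.from_rotvec(o["tcp_rot"]);x=np.array([np.cos(ang),np.sin(ang),0]);z=np.array([0,0,-1.])
    T=Ro.from_matrix(np.c_[x,np.cross(z,x),z])
    return np.round(R.inv().apply(np.array(xyz)-o["tcp_pos"])/1000,4),np.round((R.inv()*T).as_rotvec(),4)
E
python3 - <<'E'
from h import *
for s in((367.2,196),(369,205),(377,223)): 
    p=onz("top",*s,52);d=np.array([534,-317.3])-p[:2];print(p,np.arctan2(d[1],d[0]))
im=cv2.imread("pics/top0.png");hsv=cv2.cvtColor(im,cv2.COLOR_BGR2HSV)
yaw=0.3
g=np.array([534-60*np.cos(yaw),-317.3-60*np.sin(yaw)])
print(g,rel([*g,200],yaw-np.pi/2))
E
```

```text
[ 501.02145277 -330.69108614   52.        ] 0.3857148167048279
[ 475.90566149 -332.75116222   52.        ] 0.25994882579661904
[ 425.41473609 -348.52546033   52.        ] 0.28001104061768955
[ 476.67981065 -335.0312124 ] (array([-0.7199,  0.5701,  0.0228]), array([2.1000e-03, 9.0000e-04, 2.4368e+00]))
```

{"fn": "move_arm", "kwargs": {"steps": [[-0.72,0.57,0,0.002,0.001,2.44,1],[-0.72,0.57,0,0.002,0.001,2.44,1],[-0.72,0.57,0,0.002,0.001,2.44,1],[-0.72,0.57,0,0.002,0.001,2.44,1],[-0.72,0.57,0,0.002,0.001,2.44,1],[-0.72,0.57,0,0.002,0.001,2.44,1],[-0.72,0.57,0,0.002,0.001,2.44,1],[-0.72,0.57,0,0.002,0.001,2.44,1],[-0.72,0.57,0,0.002,0.001,2.44,1],[-0.72,0.57,0,0.002,0.001,2.44,1],[-0.72,0.57,0,0.002,0.001,2.44,1],[-0.72,0.57,0,0.002,0.001,2.44,1]]}}

```text
time_s: 1.3
tcp_pos: [393.1, -29.7, 222.6]
tcp_rot: [-2.982, 0.989, -0.001]
ft_force: [1.0, 0.8, 0.1]
finger_gap: 87.8
```

```bash
python3 -c "
from h import *
y=.285;print(rel([534-60*np.cos(y),-317.3-60*np.sin(y),150],y-np.pi/2),get_obs()['q'])"
```

```text
(array([0.2487, 0.1944, 0.0727]), array([-5.000e-04, -3.000e-04,  6.455e-01])) [-1.61784595e-01 -4.68529050e-01  1.72177086e+00  1.51883689e-04
  1.88784809e+00  4.78575033e-01]
```

{"fn": "move_arm", "kwargs": {"steps": [[0.249,0.194,0.04,0,0,0.645,1],[0.249,0.194,0.04,0,0,0.645,1],[0.249,0.194,0.04,0,0,0.645,1],[0.249,0.194,0.04,0,0,0.645,1],[0.249,0.194,0.04,0,0,0.645,1],[0.249,0.194,0.04,0,0,0.645,1],[0.249,0.194,0.06,0,0,0.645,1],[0.249,0.194,0.07,0,0,0.645,1],[0.249,0.194,0.07,0,0,0.645,1],[0.249,0.194,0.07,0,0,0.645,1]]}}

```text
time_s: 2.3
tcp_pos: [476.9, -332.8, 153.1]
tcp_rot: [-2.515, 1.881, -0.0]
ft_force: [-0.2, -0.3, 0.1]
finger_gap: 87.7
```

```bash
python3 -c "
from h import *
y=.285;print(rel([534-60*np.cos(y),-317.3-60*np.sin(y),21],y-np.pi/2),get_obs()['q'])
a,b=get_image('top'),get_image('side')
cv2.imwrite('pics/c2.png',np.hstack([cv2.resize(a[150:250,300:400],(400,400),interpolation=2),cv2.resize(b[220:340,260:380],(400,400),interpolation=2)]))"
```

```text
(array([0.0012, 0.0009, 0.1321]), array([-0.0007,  0.0003,  0.0015])) [-6.68255504e-01  3.84411840e-02  1.40838334e+00  7.33830041e-04
  1.69461800e+00  6.16163577e-01]
```

View pics/c2.png

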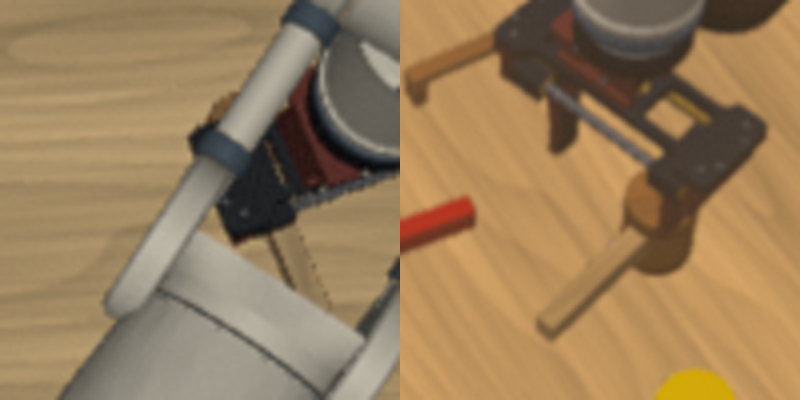

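The fingers straddle the handle from above, with nothing in the way. Now I'll go down.

{"fn": "move_arm", "kwargs": {"steps": [[0.001,0.001,0.04,0,0,0,1],[0.001,0.001,0.08,0,0,0,1],[0.001,0.001,0.105,0,0,0,1],[0.001,0.001,0.12,0,0,0,1],[0.001,0.001,0.13,0,0,0,1],[0.001,0.001,0.132,0,0,0,1],[0.001,0.001,0.132,0,0,0,1],[0.001,0.001,0.132,0,0,0,1]]}}

```text
time_s: 3.2
tcp_pos: [477.9, -335.1, 24.2]
tcp_rot: [-2.516, 1.881, -0.009]
ft_force: [-0.3, 1.2, 0.7]
finger_gap: 87.7
```

{"fn": "move_arm", "kwargs": {"steps": [[0,0,0,0,0,0,0.6],[0,0,0,0,0,0,0.4],[0,0,0,0,0,0,0.3],[0,0,0,0,0,0,0.2],[0,0,0,0,0,0,0.1],[0,0,0,0,0,0,0],[0,0,0,0,0,0,0],[0,0,0,0,0,0,0],[0,0,0,0,0,0,0],[0,0,0,0,0,0,0]], "newtons": 50}}

```text
time_s: 4.2
tcp_pos: [477.9, -335.0, 24.2]
tcp_rot: [-2.516, 1.881, -0.009]
ft_force: [-0.5, -0.1, -0.4]
finger_gap: 17.7
```

{"fn": "move_arm", "kwargs": {"steps": [[0,0,-0.02,0,0,0,0],[0,0,-0.05,0,0,0,0],[0,0,-0.08,0,0,0,0],[0,0,-0.11,0,0,0,0],[0,0,-0.14,0,0,0,0],[0,0,-0.17,0,0,0,0],[0,0,-0.19,0,0,0,0],[0,0,-0.2,0,0,0,0],[0,0,-0.2,0,0,0,0],[0,0,-0.2,0,0,0,0]]}}

```text
time_s: 5.2
tcp_pos: [476.7, -334.3, 222.6]
tcp_rot: [-2.516, 1.881, -0.005]
ft_force: [0.1, 0.7, -3.2]
finger_gap: 17.7
```

```bash
python3 -c "
from h import *
o=get_obs();print(o['tcp_pos'],o['finger_gap'],o['ft_force'],o['ft_torque'],o['q'])
y=.285;p=np.array([604,229.5]);g=p-61*np.array([np.cos(y),np.sin(y)]);print(g,rel([*g,224],y-np.pi/2))
a,b=get_image('top'),get_image('side')
cv2.imwrite('pics/c3.png',np.hstack([cv2.resize(a[100:260,280:440],(400,400),interpolation=2),cv2.resize(b[160:320,240:400],(400,400),interpolation=2)]))"
```

```text
[ 476.67557845 -334.27370961  222.57454162] 17.717941514293553 [ 0.08691512  0.70856035 -3.22422075] [-0.03754843  0.29279647 -0.03313939] [-6.70370128e-01  3.98009815e-02  1.28431412e+00  6.28239331e-04
  1.81428729e+00  6.13621196e-01]
[545.46063919 212.34939547] (array([-0.5048, -0.2207, -0.002 ]), array([-0.0023, -0.0023,  0.002 ]))
```

View pics/c3.png

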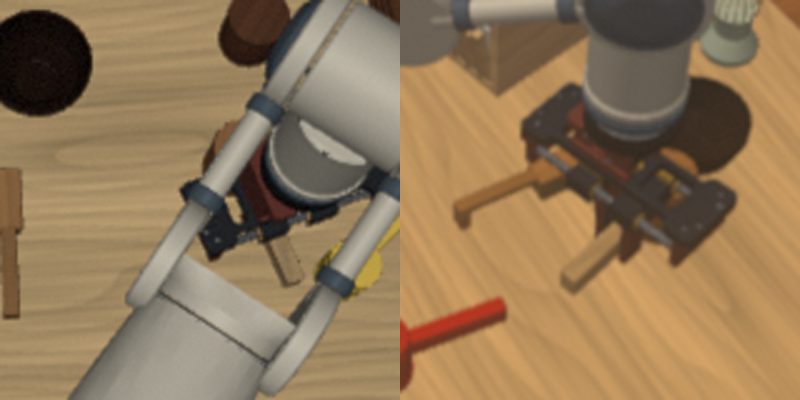

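Held and lifted, with the face at about 198 mm. Now I'll cross to above the peg.

{"fn": "move_arm", "kwargs": {"steps": [[-0.014,-0.006,-0.002,0,0,0,0],[-0.036,-0.016,-0.005,0,0,0,0],[-0.064,-0.028,-0.01,0,0,0,0],[-0.096,-0.042,-0.01,0,0,0,0],[-0.128,-0.056,-0.01,0,0,0,0],[-0.16,-0.07,-0.01,0,0,0,0],[-0.192,-0.084,-0.01,0,0,0,0],[-0.22,-0.096,-0.01,0,0,0,0],[-0.24,-0.105,-0.01,0,0,0,0],[-0.252,-0.11,-0.01,0,0,0,0],[-0.252,-0.11,-0.01,0,0,0,0]]}}

```text
time_s: 6.4
tcp_pos: [510.4, -59.5, 231.5]
tcp_rot: [-2.518, 1.877, -0.002]
ft_force: [0.8, -0.5, -2.6]
finger_gap: 17.8
```

```bash
python3 -c "
from h import *
o=get_obs();print(o['tcp_pos'],o['finger_gap'],o['ft_force'],o['q'])
print(rel([545.5,212.3,224],.285-np.pi/2))"
```

```text
[510.412906   -59.46584519 231.47696986] 17.823985394803216 [ 0.80000596 -0.49762431 -2.64568321] [-1.82180385e-01 -1.39832890e-01  1.44226461e+00 -2.38649930e-05
  1.83781724e+00  1.09893197e+00]
(array([-0.2504, -0.1112,  0.0075]), array([-0.0012, -0.0006,  0.0047]))
```

{"fn": "move_arm", "kwargs": {"steps": [[-0.014,-0.006,0,0,0,0,0],[-0.036,-0.016,0,0,0,0,0],[-0.064,-0.028,0,0,0,0,0],[-0.096,-0.042,0,0,0,0,0],[-0.128,-0.056,0,0,0,0.005,0],[-0.16,-0.07,0,0,0,0.005,0],[-0.192,-0.085,0,0,0,0.005,0],[-0.22,-0.097,0,0,0,0.005,0],[-0.24,-0.106,0,0,0,0.005,0],[-0.25,-0.111,0,0,0,0.005,0],[-0.25,-0.111,0,0,0,0.005,0],[-0.25,-0.111,0,0,0,0.005,0]]}}

```text
time_s: 7.6
tcp_pos: [545.5, 210.6, 231.2]
tcp_rot: [2.513, -1.885, 0.002]
ft_force: [-0.2, -0.6, -1.9]
finger_gap: 17.6
```

```bash
python3 -c "
from h import *
o=get_obs();print(o['tcp_pos'],o['finger_gap'],o['ft_force'],o['ft_torque'])
print(rel([545.5,212.3,164],.285-np.pi/2))
a,b=get_image('top'),get_image('side')
cv2.imwrite('pics/c4.png',np.hstack([cv2.resize(a[100:220,110:230],(400,400),interpolation=2),cv2.resize(b[50:190,200:340],(400,400),interpolation=2)]))"
```

```text
[545.53679172 210.61785292 231.23236809] 17.570886734698757 [-0.24072124 -0.55680876 -1.89805297] [-0.09697305  0.28885288  0.01624755]
(array([-0.0017, -0.0004,  0.0672]), array([-0.0005, -0.0013, -0.0013]))
```

View pics/c4.png

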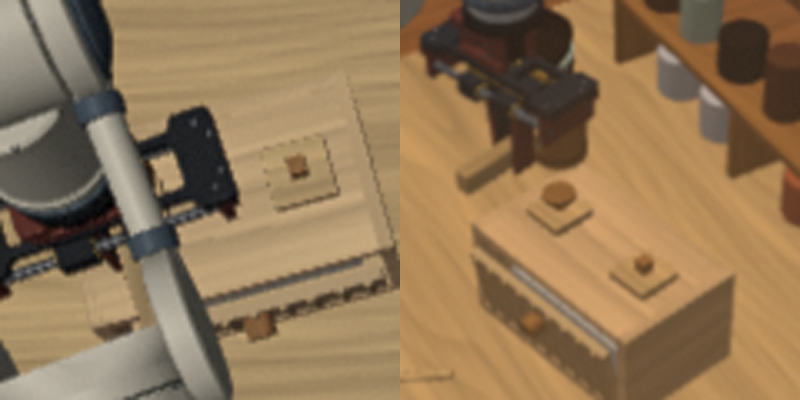

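The head hangs just above the round peg (side crop at 560,190), well clear of the square one. I'll press down slowly with a firmer grip.

{"fn": "move_arm", "kwargs": {"steps": [[-0.002,0,0.02,0,0,0,0],[-0.002,0,0.04,0,0,0,0],[-0.002,0,0.045,0,0,0,0],[-0.002,0,0.048,0,0,0,0],[-0.002,0,0.051,0,0,0,0],[-0.002,0,0.054,0,0,0,0],[-0.002,0,0.057,0,0,0,0],[-0.002,0,0.06,0,0,0,0],[-0.002,0,0.063,0,0,0,0],[-0.002,0,0.065,0,0,0,0],[-0.002,0,0.067,0,0,0,0],[-0.002,0,0.067,0,0,0,0]], "newtons": 60}}

```text
time_s: 8.9
tcp_pos: [545.4, 212.3, 164.6]
tcp_rot: [-2.512, 1.885, -0.003]
ft_force: [0.3, -0.4, 0.8]
finger_gap: 17.6
```

```bash
python3 -c "
from h import *
o=get_obs();print(o['tcp_pos'],o['finger_gap'],o['ft_force'],o['ft_torque'])
a,b=get_image('top'),get_image('side')
cv2.imwrite('pics/c5.png',cv2.resize(b[50:170,200:320],(600,600),interpolation=2))"
```

```text
[545.39932421 212.34862787 164.55478721] 17.606017183004408 [ 0.26815583 -0.39120584  0.82487048] [-0.18993273 -0.09108692 -0.09322155]
```

View pics/c5.png

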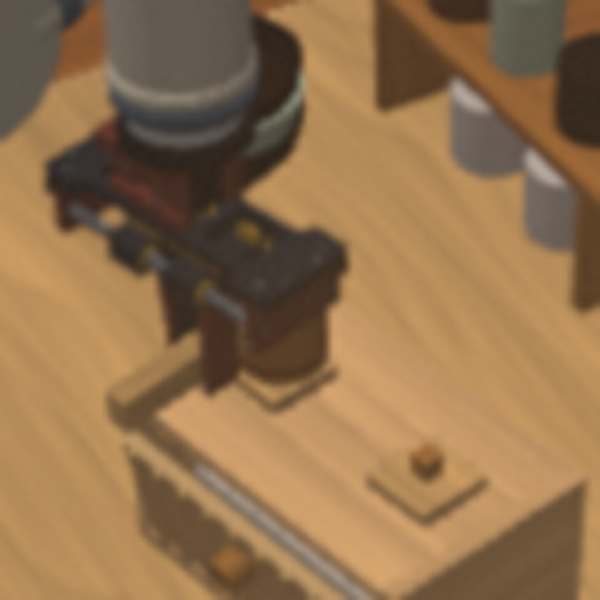

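The face sits low over the boss, with about 3 N of push (the weight reading was -2.5 N). The peg may not have bottomed, so I'll press on until the force rises.

{"fn": "move_arm", "kwargs": {"steps": [[0,0,0.001,0,0,0,0],[0,0,0.002,0,0,0,0],[0,0,0.003,0,0,0,0],[0,0,0.004,0,0,0,0],[0,0,0.004,0,0,0,0]]}}

```text
time_s: 9.5
tcp_pos: [545.3, 212.5, 163.7]
tcp_rot: [-2.51, 1.884, -0.005]
ft_force: [-5.9, -2.7, 13.0]
finger_gap: 17.4
```

That gave 13 N with only 0.9 mm of motion, and the face at about 139.5 mm, so the peg is home. Lift and check.

{"fn": "move_arm", "kwargs": {"steps": [[0,0,-0.005,0,0,0,0],[0,0,-0.015,0,0,0,0],[0,0,-0.035,0,0,0,0],[0,0,-0.055,0,0,0,0],[0,0,-0.065,0,0,0,0],[0,0,-0.068,0,0,0,0],[0,0,-0.068,0,0,0,0]]}}

```text
time_s: 10.2
tcp_pos: [545.0, 212.5, 231.3]
tcp_rot: [-2.511, 1.884, -0.005]
ft_force: [0.2, -0.4, -3.0]
finger_gap: 17.8
```

```bash
python3 -c "
from h import *
o=get_obs();print(o['tcp_pos'],o['finger_gap'],o['ft_force'],o['ft_torque'])
b=get_image('side');print(proj('side',[604,229.5,140]),proj('side',[604,229.5,154]))
cv2.imwrite('pics/c6.png',cv2.resize(b[50:170,200:320],(600,600),interpolation=2))
print(rel([477,-334.5,231],.285-np.pi/2))"
```

```text
[545.04715074 212.48376942 231.29844524] 17.803720137479715 [ 0.19009253 -0.40399953 -3.02784377] [-0.06249768  0.22340938 -0.05393941]
[256.15946229 120.7344696 ] [255.99814691 117.08629433]
(array([ 5.061e-01,  2.180e-01, -5.000e-04]), array([-0.0028, -0.001 , -0.0018]))
```

View pics/c6.png

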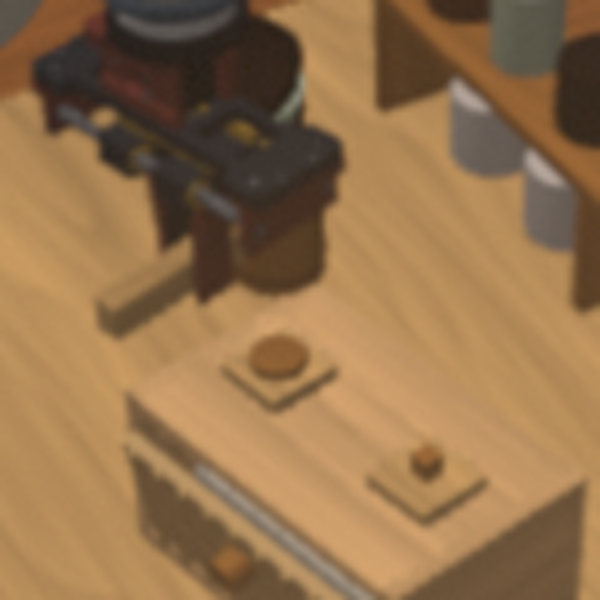

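The round head now sits on its boss at side pixel (255.6,121.2), against a predicted (256.2,120.7) for home, and the square peg still stands. Return to where the mallet stood.

{"fn": "move_arm", "kwargs": {"steps": [[0.014,0.006,0,0,0,0,0],[0.036,0.016,0,0,0,0,0],[0.064,0.028,0,0,0,0,0],[0.096,0.041,0,0,0,0,0],[0.128,0.055,0,0,0,0,0],[0.16,0.069,0,0,0,0,0],[0.192,0.083,0,0,0,0,0],[0.22,0.095,0,0,0,0,0],[0.24,0.103,0,0,0,0,0],[0.253,0.109,0,0,0,0,0],[0.253,0.109,0,0,0,0,0]]}}

```text
time_s: 11.35
tcp_pos: [510.2, -62.8, 229.9]
tcp_rot: [-2.509, 1.889, -0.003]
ft_force: [0.1, 1.3, -1.9]
finger_gap: 17.5
```

{"fn": "move_arm", "kwargs": {"steps": [[0.014,0.006,0,0,0,0,0],[0.036,0.016,0,0,0,0,0],[0.064,0.028,0,0,0,0,0],[0.096,0.041,0,0,0,0,0],[0.128,0.055,0,0,0,0,0],[0.16,0.069,0,0,0,0,0],[0.192,0.083,0,0,0,0,0],[0.22,0.095,0,0,0,0,0],[0.24,0.103,0,0,0,0,0],[0.253,0.109,0,0,0,0,0],[0.253,0.109,0,0,0,0,0]]}}

```text
time_s: 12.45
tcp_pos: [475.3, -336.7, 229.2]
tcp_rot: [-2.508, 1.89, -0.001]
ft_force: [0.3, 0.3, -2.4]
finger_gap: 17.4
```

```bash
python3 -c "
from h import *
o=get_obs();print(o['tcp_pos'],o['finger_gap'],o['ft_force'],o['ft_torque'])
print(rel([477,-334.5,24.5],.285-np.pi/2))"
```

```text
[ 475.30453287 -336.69131546  229.16724741] 17.40418659005746 [ 0.31545819  0.32042068 -2.36052898] [-0.02246821  0.29753633  0.02204377]
(array([-0.0016, -0.002 ,  0.2047]), array([-0.0009,  0.    , -0.0057]))
```

{"fn": "move_arm", "kwargs": {"steps": [[-0.002,-0.002,0.02,0,0,0,0],[-0.002,-0.002,0.055,0,0,0,0],[-0.002,-0.002,0.09,0,0,0,0],[-0.002,-0.002,0.125,0,0,0,0],[-0.002,-0.002,0.155,0,0,0,0],[-0.002,-0.002,0.175,0,0,0,0],[-0.002,-0.002,0.187,0,0,0,0],[-0.002,-0.002,0.194,0,0,0,0],[-0.002,-0.002,0.198,0,0,0,0],[-0.002,-0.002,0.201,0,0,0,0],[-0.002,-0.002,0.203,0,0,0,0],[-0.002,-0.002,0.203,0,0,0,0]]}}

```text
time_s: 13.65
tcp_pos: [477.1, -334.4, 26.7]
tcp_rot: [-2.508, 1.89, -0.002]
ft_force: [0.4, 0.0, -2.5]
finger_gap: 17.1
```

Still 2 mm above the board with no contact. I'll ease it down.

{"fn": "move_arm", "kwargs": {"steps": [[0,0,0.001,0,0,0,0],[0,0,0.002,0,0,0,0],[0,0,0.003,0,0,0,0],[0,0,0.003,0,0,0,0]]}}

```text
time_s: 14.05
tcp_pos: [477.2, -334.6, 24.3]
tcp_rot: [-2.508, 1.89, -0.003]
ft_force: [-1.1, -0.6, 0.5]
finger_gap: 17.0
```

{"fn": "move_arm", "kwargs": {"steps": [[0,0,0,0,0,0,0.22],[0,0,0,0,0,0,0.25],[0,0,0,0,0,0,0.3],[0,0,0,0,0,0,0.4],[0,0,0,0,0,0,0.6],[0,0,0,0,0,0,0.8],[0,0,0,0,0,0,0.8],[0,0,0,0,0,0,0.8]]}}

```text
time_s: 14.85
tcp_pos: [477.2, -334.6, 24.2]
tcp_rot: [-2.508, 1.89, -0.003]
ft_force: [0.0, -0.2, 0.9]
finger_gap: 62.9
```

{"fn": "move_arm", "kwargs": {"steps": [[0,0,-0.02,0,0,0,0.8],[0,0,-0.05,0,0,0,0.8],[0,0,-0.1,0,0,0,0.8],[0,0,-0.15,0,0,0,0.8],[0,0,-0.18,0,0,0,0.8],[0.1,-0.05,-0.2,0,0,0,0.8],[0.15,-0.1,-0.2,0,0,0,0.8],[0.15,-0.15,-0.2,0,0,0,0.8],[0.15,-0.15,-0.2,0,0,0,0.8],[0.15,-0.15,-0.2,0,0,0,0.8],[0.15,-0.15,-0.2,0,0,0,0.8]]}}

```text
time_s: 15.95
tcp_pos: [664.6, -437.4, 218.4]
tcp_rot: [-2.51, 1.888, 0.007]
ft_force: [-0.6, -0.2, -0.6]
finger_gap: 70.4
```

```bash
python3 -c "
from h import *
o=get_obs();print(o['tcp_pos'],o['finger_gap'],o['ft_force'],o['qd'])
a,b=get_image('top'),get_image('side')
cv2.imwrite('pics/c7.png',np.hstack([cv2.resize(a[120:260,270:410],(400,400),interpolation=2),cv2.resize(b[100:340,200:440],(400,400),interpolation=2)]))"
```

```text
[ 664.59476652 -437.36456829  218.41329377] 70.38047161263276 [-0.58320032 -0.17227115 -0.60393439] [-0.01635927 -0.1172657   0.11842233 -0.01189978 -0.00998924 -0.01057278]
```

View pics/c7.png

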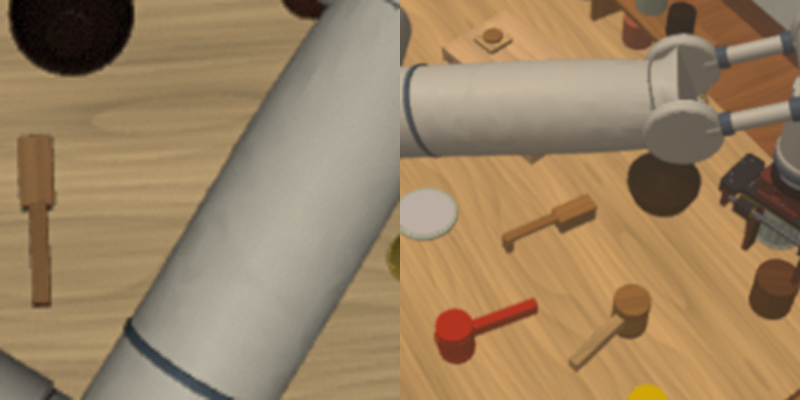

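The mallet stands upright and alone (side crop at 630,310), just as before, and the peg is on its boss (490,37). I'll rise a little, settle and hand in.

{"fn": "move_arm", "kwargs": {"steps": [[0,0,-0.02,0,0,0,0.8],[0,0,-0.03,0,0,0,0.8],[0,0,-0.03,0,0,0,0.8],[0,0,-0.03,0,0,0,0.8],[0,0,-0.03,0,0,0,0.8]]}}

```text
time_s: 16.55
tcp_pos: [661.5, -437.2, 253.0]
tcp_rot: [-2.508, 1.891, 0.001]
ft_force: [-0.2, 0.9, 0.6]
finger_gap: 70.3
```

```bash
python3 -c "
from h import *
o=get_obs();print(o['time_s'],o['ft_force'],np.abs(o['qd']).max());print(job_done())"
```

```text
16.55 [-0.23606859  0.90556574  0.63419061] 0.018574208577975367
the job is handed in; nothing more can be done
None
```

I picked up the wooden mallet, pressed the round-headed peg down with the face of its head, and stood the mallet back where I found it. I let go and handed the job in at 16.6 s.

- **Round peg:** at the end of the press the force rose to 13 N with almost no movement, and the face was at about 139.5 mm. After lifting off, the peg's top was at pixel (255.6, 121.2) in the side picture, where (256.2, 120.7) was predicted for fully home.
- **Square peg:** it was still standing in that same side picture. The arm hid it in the last one, but nothing went near it after that.
- **Mallet:** the last side picture shows it upright on its striking face, released and clear of the gripper. I judged this by eye and did not measure the tilt; the arm hid it from the top camera.
- **Last move away:** I misjudged the direction, and the gripper retreated towards the cups and jar at the far right instead of towards the robot. The wrist force stayed at sensor-noise level there, so I saw no sign of contact.

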